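# Find the full carton by its weight

### The job

Two of the three identical cartons in the sloping rack are empty and one is full of parts: heft them to feel which is the full one, and stand that one upright on its end on the floor of the black tray, let go of. The two empty cartons must end in their own bays of the rack where they were, and the other things on the bench are not to be disturbed.

Things in the scene. Friction and masses are not known exactly. Their poses are not given: they have to be found in the camera images.
- carton_a: One of three identical cartons, 90 x 66 x 34 mm, one of them full (which one is not known). Stands on end in a bay of the rack, leaning 23 degrees to the robot. Own x: along its 90 mm length, up out of the bay; y: 66 mm width; z: 34 mm thickness, towards the robot. Origin: middle of the width on the big face away from the robot, 44 mm from the lower end; its middle is at (1, 0, 17) mm.
- carton_b: Identical to carton_a in looks, size and frame; stands in another of the three bays.
- carton_c: Identical to carton_a in looks, size and frame; stands in another of the three bays.
- rack: Fixed grey sheet-metal rack, 262 mm wide (y), 118 mm deep (x). Its deck slopes 23 degrees down towards the robot (its -x). Origin on the bench under its middle, z up. Three bays side by side at y = -84, 0, +84 mm, square to the deck, so a carton comes out along its own leaning x axis and sinks back the same way.
- bay_mid (a point): Middle of the middle bay's floor (the deck), 42 mm above the bench; axes as the rack's. Heights from the deck: dividers between bays 60 mm (bays 74 mm wide), front lip and back rail 30 mm (44 mm apart). A carton leans on the lip, so it weighs true only held clear of it. The upper 60 mm of its big faces is free to grip across the 34 mm thickness; dividers cover its narrow sides.
- carton_a_mid (a point): The middle of carton_a; axes as the carton's. The full carton, whichever it is, weighs 0.43 to 0.60 kg, an empty one 0.07 to 0.11 kg.
- tray: Fixed black open tray, outside 120 mm (its x) by 160 mm (its y), walls 4 mm thick and 22 mm high, floor about 4 mm thick. Origin on the bench under its middle, z up.
- tray_in (a point): The middle of the tray's inner floor; axes as the tray's.
- nose_pliers: Pliers lying on the bench, 62 x 147 x 13 mm, bystander; origin under its middle.
- flux_bottle: Flux bottle with a pointed cap, 33 mm wide and 94 mm high, bystander; origin under its middle.
- jar: Clear jar with a dark lid, 63 mm wide and 99 mm high, bystander; origin under its middle.
- marker: Marker pen lying on the bench, 135 mm long, 14 mm thick, bystander; origin under its middle.

How it is judged:
By the outcome, as a careful person would: the job done as asked, in the order asked, and still so for the second after the job is handed in, with the robot touching nothing.
It also fails if it takes over 51 s, if anything falls off the work surface, if the arm or the gripper's body presses on something with over 40 N, if the wrist force passes 120 N, or if a joint passes its speed limit or range.

### The arm

A 7-joint arm with a two-finger parallel gripper is mounted at the origin on a cart in front of the work surface, level with it; the furniture and walls round the work are solid. World frame = base frame: x ahead of the robot, y to its left, z up, the work surface at z = 0. Lengths are in mm, angles in rad, forces in N, time in s.
With the tool pointing down it reaches from about 400 to 850 mm from the base axis. Payload 10.4 kg.
Tool frame: the origin (TCP) lies at the very end of the fingers, on their centre line; the grasp point (between the pads) lies 19 mm behind it; z points along the fingers, y is the line along which they close (so a half turn about z gives the same grasp; the last joint's range is limited). The gripper opens to 87 mm and grips with 3 to 60 N. Pads are 19 mm wide; open, the fingers measure 117 mm over their backs; the gripper's body (75 mm by 190 mm) begins 51 mm behind the grasp point.
Start: joints at [-1.327, 0.332, -0.065, 1.46, 0.022, 1.35, -0.088], TCP at [164.765, 602.914, 222.576] pointing down, gripper open.
Joint ranges: [-2.6, 2.6], [-0.5, 2.12], [-1.47, 1.34], [0.16, 2.42], [-1.27, 4.41], [0.06, 2.06], [-2.6, 2.6]. Speed limits (rad/s): [2.22, 2.22, 2.79, 2.79, 3.14, 3.14, 3.14].

### API

Orientations are given as a 3x3 rotation matrix whose columns are the frame's x, y, z axes.
In Python, from rig import get_state, eyes, r, spotter gives the robot as it stands. The module is installed in compiled form; this text tells all that it offers.
- The arm moves only by the tool send_rows, never from a script. Its argument "series" is text: rows parted by semicolons, each of 7 numbers parted by spaces: the shift along the tool's x, y, z in cm, then the turn, a rotation vector about the tool's x, y, z in degrees, then the opening, from 0 (shut) to 1 (fully open). A call has 1 to 20 rows; each row is the pose to reach, as a shift and turn from the pose commanded when the call began, along the tool's axes at that moment; what a row does not reach only later rows make up. A row lasts 1/12 s, in which the tool goes at most 41.7 mm and 7.16 degrees, less where a joint would pass 70% of its speed; a pose out of reach is approached as far as the arm can. A call with a gripper value outside its range is refused whole. The fingers move at their own pace and stop on an object; the grip force is fixed at half the most. Time passes only in rows, so rows that repeat a pose let the fingers close. It gives the time, the measured TCP pose, the force, the opening and the grip force at its end, in the units of the state.
- get_state(): the state, without advancing time (a new reading comes with each control period).
- eyes.camera(name): name is "scene" or "top"; returns the picture (480x640x3 uint8, blue, green, red); there is no depth.
- eyes.camera_info(name): a dict with "fx", "fy", "cx", "cy" (pixels), "world_from_camera" (4x4, takes a point from camera to world coordinates). Camera axes: x right, y down, z forward; pixel columns grow to the right and rows downward; lengths in mm; the calibration is good to about 2 mm. A picture is of the moment at which its call begins. camera_info takes no time and is no camera call.
- r.sign_off(): hands the job in; it is judged then, once.
Trained networks look in the newest picture that a camera, given by its name, has taken for a name from the list of things; names that differ only in an ending like _2 or _b are one class to them, and where a whole thing is asked for, a point or a joint stands for the part that bears it (a point fixed in the world has none). Each returns a list of dicts, best first, with "score" (0 to 1); they miss things now and then, are a little off and sometimes report something else, mostly with a low value. They report only what shows in the picture. A call takes as long as a camera call.
- spotter.silhouettes(camera, thing): "mask" (480x640 bool, what is visible of it) and "bbox" ([left, top, width, height] in pixels, round what is visible of it).
- spotter.spot_point(camera, thing): "at" ([column, row] in pixels: a listed point, or the origin of a listed thing).
The state is a dict: "time": time; "q": joint angles; "qvel": joint speeds; "joint_efforts": joint torques, N m; "tool_pos": TCP position; "orientation": TCP orientation; "force": force on the tool from outside, world axes, zero at the start; "moment": the same for the moment, N m; "width": finger opening in mm; "finger_force": force on a finger pad.
Only numpy, scipy, OpenCV 4.12 (cv2) and the standard library are available. Lean on these libraries where they do the work, as an engineer would, in place of code of your own. Each camera call takes 0.05 s, during which the arm holds its last target. There are 200 camera calls.

## Working session

There is one attempt and no reset: what is moved stays moved. The work goes in short steps, Python scripts to look and compute and a tool call to move; the robot and the scene stay as the last step left them, time stands still between calls to the robot, and variables do not carry over. Pictures are saved under pics/ and viewed, at most 10 in all, crops included, and the job is handed in when it is done.

Besides the shell and the picture viewer there is one more tool, called after "Call:" as name(argument=value, ...) on one line, values as JSON. send_rows: Moves the arm, as the interface text tells. Its arguments: {"type":"object","properties":{"series":{"type":"string"}},"required":["series"]}

```bash
mkdir -p pics; cat > h.py <<'E'
import numpy as np, cv2
from rig import get_state, eyes, r, spotter
def ray(cam,px):
    i=eyes.camera_info(cam); T=np.array(i["world_from_camera"])
    d=np.array([(px[0]-i["cx"])/i["fx"],(px[1]-i["cy"])/i["fy"],1.])
    return T[:3,3],T[:3,:3]@d
def onz(cam,px,z):
    o,d=ray(cam,px); return o+d*(z-o[2])/d[2]
def proj(cam,P):
    i=eyes.camera_info(cam); T=np.linalg.inv(np.array(i["world_from_camera"]))
    p=T[:3,:3]@np.asarray(P,float)+T[:3,3]
    return np.array([i["fx"]*p[0]/p[2]+i["cx"],i["fy"]*p[1]/p[2]+i["cy"]])
def tri(pa,pb):
    o1,d1=ray("scene",pa);o2,d2=ray("top",pb)
    A=np.stack([d1,-d2],1);s=np.linalg.lstsq(A,o2-o1,rcond=None)[0]
    a=o1+d1*s[0];b=o2+d2*s[1];return (a+b)/2,np.linalg.norm(a-b)
E
python3 - <<'E'
from h import *
np.set_printoptions(precision=1,suppress=True)
for c in("scene","top"):
    cv2.imwrite(f"pics/{c}0.png",eyes.camera(c)); print(c,np.array(eyes.camera_info(c)["world_from_camera"]))
    for t in("carton_a","carton_a_mid","rack","bay_mid","tray","tray_in","nose_pliers","flux_bottle","jar","marker"):
        print(t,[(np.array(k["at"]),round(k["score"],2)) for k in spotter.spot_point(c,t)[:5]])
s=get_state();print(s)
E
```

```text
scene [[   0.4   -0.6    0.7 -181.7]
 [  -0.9   -0.3    0.3 -293.8]
 [   0.    -0.8   -0.6  728.1]
 [   0.     0.     0.     1. ]]
carton_a [(array([348.2, 232.8]), 0.9), (array([415.1, 249.8]), 0.86), (array([381.1, 239.2]), 0.57)]
carton_a_mid [(array([381.1, 239. ]), 0.6), (array([416.7, 258. ]), 0.59)]
rack [(array([374.1, 268.2]), 0.72)]
bay_mid [(array([378.9, 254.5]), 0.93), (array([388.8, 333. ]), 0.67), (array([377.3, 266.9]), 0.17)]
tray [(array([217.7, 253.1]), 0.72)]
tray_in [(array([214.7, 251.7]), 0.75)]
nose_pliers [(array([317.5, 299.3]), 0.91)]
flux_bottle [(array([479.6, 292.4]), 0.89)]
jar [(array([211.9, 215. ]), 0.61)]
marker [(array([387.8, 331.5]), 0.83)]
top [[  -0.    -1.     0.2  210.3]
 [  -1.     0.    -0.    43.9]
 [  -0.    -0.2   -1.  1411.7]
 [   0.     0.     0.     1. ]]
carton_a [(array([384. , 208.4]), 0.8), (array([326.9, 211.8]), 0.67), (array([357.3, 213.4]), 0.65)]
carton_a_mid [(array([383., 210.]), 0.7)]
rack [(array([356.6, 213.2]), 0.98), (array([356.1, 209.4]), 0.28)]
bay_mid [(array([358.3, 209.5]), 0.71)]
tray [(array([234.1, 268.1]), 0.76)]
tray_in [(array([234.5, 268.8]), 0.79)]
nose_pliers [(array([330.2, 270.2]), 0.59)]
flux_bottle [(array([429. , 204.9]), 0.69)]
jar [(array([194.1, 226.2]), 0.62)]
marker [(array([385.4, 269.4]), 0.62)]
{'time': 1.1, 'q': array([-1.3,  0.3, -0.1,  1.5,  0. ,  1.3, -0.1]), 'qvel': array([ 0.,  0., -0., -0.,  0.,  0.,  0.]), 'joint_efforts': array([ -0. , -62.3,   0. , -39. ,  -0.1,   0. ,  -0. ]), 'tool_pos': array([164.8, 602.9, 222.6]), 'orientation': array([[-1. ,  0.3, -0. ],
       [ 0.3,  1. ,  0. ],
       [ 0. ,  0. , -1. ]]), 'force': array([-0.3, -0.6, -0.8]), 'moment': array([-0., -0.,  0.]), 'finger_force': 0.0, 'width': 87.08303190720784}
```

View pics/scene0.png

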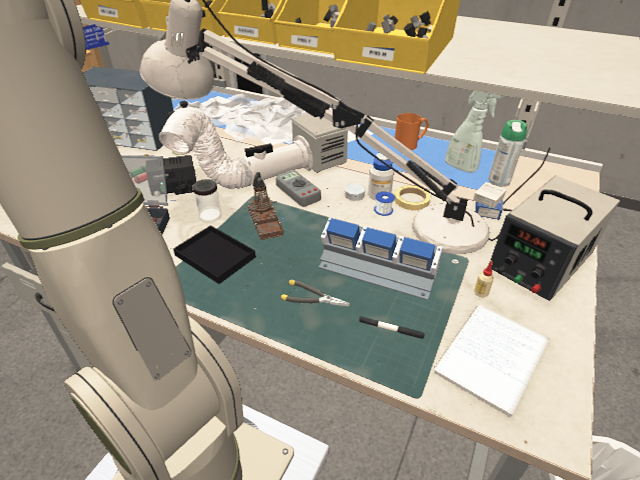

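View pics/top0.png

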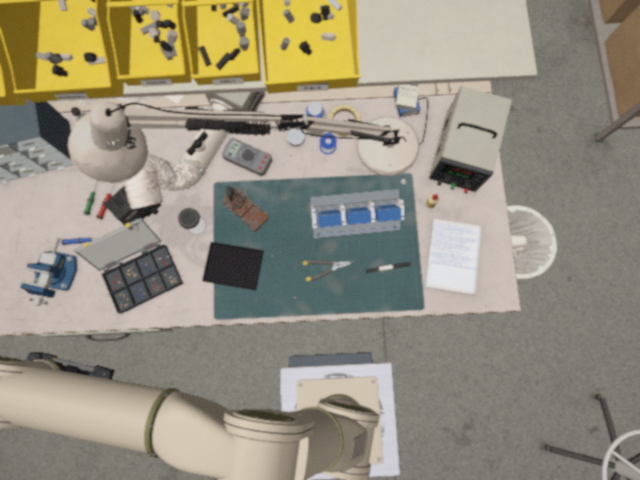

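```bash
python3 - <<'E'
from h import *
np.set_printoptions(precision=1,suppress=True)
P=lambda a,b:print(a,*b)
P("bay_mid",tri((378.9,254.5),(358.3,209.5)))
P("rack0",(onz("scene",(374.1,268.2),0),onz("top",(356.6,213.2),0)))
P("tray",(onz("scene",(214.7,251.7),4),onz("top",(234.5,268.8),4)))
for n,a,b in(("L",(348.2,232.8),(326.9,211.8)),("M",(381.1,239.2),(357.3,213.4)),("R",(415.1,249.8),(384,208.4))):P(n,tri(a,b))
P("L alt",tri((348.2,232.8),(384,208.4)))
for n,a,b in(("pl",(317.5,299.3),(330.2,270.2)),("fl",(479.6,292.4),(429,204.9)),("jar",(211.9,215),(194.1,226.2)),("mk",(387.8,331.5),(385.4,269.4))):
    P(n,(onz("scene",a,0),onz("top",b,0)))
for c in("scene","top"):
  for t in("rack","tray","carton_a"):
    for k in spotter.silhouettes(c,t)[:3]:
        m=k["mask"].astype(np.uint8);cs,_=cv2.findContours(m,0,2);q=max(cs,key=cv2.contourArea)
        print(c,t,round(k["score"],2),k["bbox"],cv2.minAreaRect(q),cv2.approxPolyDP(q,3,True)[:,0].tolist())
        if c=="top" and t=="tray": print([onz("top",p,22)[:2] for p in cv2.boxPoints(cv2.minAreaRect(q))])
E
```

```text
bay_mid [594.1 -84.1  40.7] 12.844241104494806
rack0 [583.7 -73.1   0. ] [597.2 -87.9   0. ]
tray [460.3 297.4   4. ] [442.7 286.6   4. ]
L [585.6   2.2  78.7] 6.096103776536924
M [569.7 -82.6 102.2] 4.990004878095511
R [ 582.9 -159.3   91. ] 1.3334566343777494
L alt [517.4 -90.9 184.1] 127.26525270812384
pl [433.4   2.9   0. ] [425.4   2.    0. ]
fl [ 614.7 -313.5    0. ] [ 612.7 -311.     0. ]
jar [586.  398.7   0. ] [580.5 408.9   0. ]
mk [ 416.9 -166.     0. ] [ 419.9 -162.4    0. ]
scene rack 0.85 [317.7, 218.4, 126.1, 83.0] ((377.3471374511719, 257.8808288574219), (121.13880157470703, 54.86875534057617), 14.74356460571289) [[328, 218], [321, 234], [324, 249], [319, 267], [427, 299], [440, 246], [434, 249], [427, 271], [398, 262], [402, 236], [396, 238], [390, 261], [362, 251], [364, 227], [359, 228], [355, 250], [331, 244], [325, 232]]
scene rack 0.25 [361.6, 318.5, 60.2, 22.6] ((390.4682922363281, 326.62176513671875), (65.75386047363281, 6.310202121734619), 14.574214935302734) [[359, 317], [364, 323], [422, 336], [418, 331]]
scene tray 0.94 [174.4, 225.9, 81.2, 57.3] ((213.650
[... 1150 characters left out ...]
9375), 9.92624568939209) [[211, 242], [202, 280], [256, 289], [263, 251]]
[array([408. , 382.3]), array([531.6, 361. ]), array([493.7, 194.4]), array([371.3, 218.6])]
top carton_a 0.8 [319.4, 210.4, 24.1, 17.5] ((329.0, 218.0), (16.0, 24.0), 90.0) [[317, 212], [319, 226], [341, 224], [337, 210]]
top carton_a 0.72 [342.2, 207.8, 31.4, 16.5] ((357.7227478027344, 215.22772216796875), (15.721588134765625, 25.074939727783203), 84.2894058227539) [[369, 210], [347, 209], [346, 220], [369, 221]]
top carton_a 0.56 [375.4, 204.0, 27.0, 16.7] ((387.9017333984375, 212.41806030273438), (16.386966705322266, 26.70804214477539), 84.80557250976562) [[401, 209], [395, 204], [376, 206], [375, 218], [399, 219]]
```

The views show the rack with three blue cartons (scene ~378,255; top ~357,213) and the tray (scene 214,252; top 233,266). Next I'll fit the rack's pose to the image edges and check the overlay.

```bash
cat >> h.py <<'E'
A=np.deg2rad(23);s_,c_=np.sin(A),np.cos(A)
N=np.array([-s_,0,c_]);U=np.array([c_,0,s_]);Y=np.array([0,1.,0])
def Rz(a): return np.array([[np.cos(a),-np.sin(a),0],[np.sin(a),np.cos(a),0],[0,0,1]])
def bay(p,dy,n,u=-5,v=0): # world point: n above deck, u along deck
    return np.array([p[0],p[1],0])+Rz(p[2])@(np.array([0,dy+v,42])+N*n+U*u)
def wire(p):
    L=[]
    for dy in(-84,0,84):
        t=[bay(p,dy,90,-5+a,b) for a,b in((-17,-33),(-17,33),(17,33),(17,-33))]
        L+=[(t[i],t[(i+1)%4]) for i in range(4)]
        for b in(-33,33): L.append((bay(p,dy,90,-22,b),bay(p,dy,62,-22,b)))
    w=lambda x,y:np.array([p[0],p[1],0])+Rz(p[2])@np.array([x,y,0])
    L.append((w(-59,-131),w(-59,131)))
    return L
E
python3 - <<'E'
from h import *
from scipy.optimize import minimize
np.set_printoptions(precision=2,suppress=True)
D={}
for c in("scene","top"):
    im=cv2.imread(f"pics/{c}0.png");e=cv2.Canny(im,60,150);D[c]=np.minimum(cv2.distanceTransform(255-e,cv2.DIST_L2,5),5)
def cost(p,cs=("scene","top")):
    v=[]
    for c in cs:
        for a,b in wire(p):
            for t in np.linspace(0,1,12):
                q=proj(c,a+(b-a)*t);v.append(cv2.remap(D[c],np.float32([[q[0]]]),np.float32([[q[1]]]),1)[0,0])
    return np.mean(v)
for cs in(("scene","top"),("scene",),("top",)):
    best=min((minimize(lambda z:cost([z[0]*10,z[1]*10,z[2]*.05],cs),[x/10,y/10,a/.05],method="Nelder-Mead",options=dict(maxiter=60,initial_simplex=np.array([x/10,y/10,a/.05])+np.vstack([np.zeros(3),np.eye(3)*.6]))) for x,y,a in((590,-84,.09),(598,-78,.08))),key=lambda k:k.fun)
    p=best.x*[10,10,.05];print(cs,p,best.fun)
    if len(cs)==2:P=p
np.save("rack.npy",P)
out=[]
for c,(x0,y0,w,h) in(("scene",(305,205,150,105)),("top",(300,180,120,84))):
    im=cv2.imread(f"pics/{c}0.png");k=5
    cr=cv2.resize(im[y0:y0+h,x0:x0+w],(750,525))*1;k=750/w
    for a,b in wire(P):
        pt=lambda q:tuple(int(round((v+.5-o)*k)) for v,o in zip(proj(c,q),(x0,y0)))
        cv2.line(cr,pt(a),pt(b),(0,255,255),1)
    out.append(cv2.resize(cr,(428,300)))
cv2.imwrite("pics/fit.png",np.vstack(out))
print([onz("top",(330,122),z) for z in(0,200,400)])
E
```

```text
Traceback (most recent call last):
  File "h.py", line 10, in proj
    i=eyes.camera_info(cam); T=np.linalg.inv(np.array(i["world_from_camera"]))
ValueError: time passes only in moves, steps and waits
```

```bash
cat > c.py <<'E'
E
sed -i 's/eyes.camera_info(cam)/INFO[cam]/' h.py
sed -i '2a INFO={c:eyes.camera_info(c) for c in("scene","top")}' h.py
cat > fit.py <<'E'
from h import *
from scipy.optimize import minimize
np.set_printoptions(precision=2,suppress=True)
D={}
for c in("scene","top"):
    im=cv2.imread(f"pics/{c}0.png");e=cv2.Canny(im,60,150);D[c]=np.minimum(cv2.distanceTransform(255-e,cv2.DIST_L2,5),5)
def cost(p,cs):
    v=[]
    for c in cs:
        q=np.array([proj(c,a+(b-a)*t) for a,b in wire(p) for t in np.linspace(0,1,12)],np.float32)
        v.append(cv2.remap(D[c],q[:,:1],q[:,1:],1).mean())
    return np.mean(v)
sc=np.array([10,10,.05])
for cs in(("scene","top"),("scene",),("top",)):
    best=min((minimize(lambda z:cost(z*sc,cs),np.array(g)/sc,method="Nelder-Mead",options=dict(maxiter=60,initial_simplex=np.array(g)/sc+np.vstack([np.zeros(3),np.eye(3)*.6]))) for g in((590,-84,.09),(598,-78,.08))),key=lambda k:k.fun)
    p=best.x*sc;print(cs,p,best.fun)
    if len(cs)==2:P=p
np.save("rack.npy",P)
out=[]
for c,(x0,y0,w,h) in(("scene",(305,205,150,105)),("top",(300,180,120,84))):
    im=cv2.imread(f"pics/{c}0.png");k=428/w
    cr=cv2.resize(im[y0:y0+h,x0:x0+w],(428,300))
    for a,b in wire(P):
        pt=lambda q:tuple(int(round((v+.5-o)*k)) for v,o in zip(proj(c,q),(x0,y0)))
        cv2.line(cr,pt(a),pt(b),(0,255,255),1)
    out.append(cr)
cv2.imwrite("pics/fit.png",np.vstack(out))
print([onz("top",(330,122),z) for z in(0,200,400)])
E
python3 fit.py
```

```text
('scene', 'top') [591.66 -81.26   0.05] 0.6232283115386963
('scene',) [591.41 -82.26   0.05] 0.6540560722351074
('top',) [592.03 -79.12   0.04] 0.46251627802848816
[array([901.95, -22.64,   0.  ]), array([803.96, -13.22, 200.  ]), array([705.96,  -3.8 , 400.  ])]
```

View pics/fit.png

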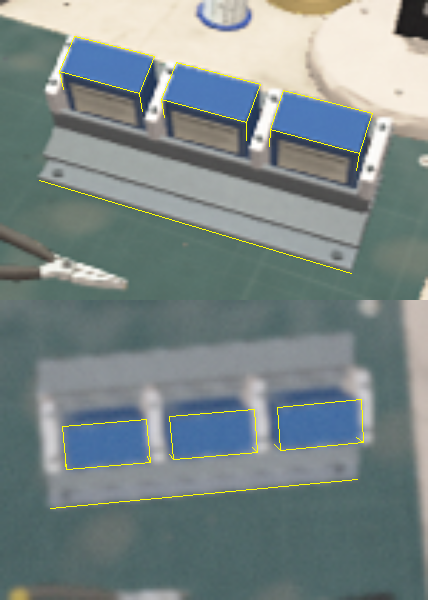

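The overlay fits: carton tops line up in the scene view (~342,226 / 381,235 / 417,246), with the rack at about (592,-81) and yaw 0.05. Starting with the left bay.

```bash
cat >> h.py <<'E'
from scipy.spatial.transform import Rotation as Ro
def rack(): return np.load("rack.npy")
def Rb(): return Rz(rack()[2])@np.stack([Y,U,-N],1)
def rel(P0,R0,P1,R1):
    return np.round(np.r_[R0.T@(P1-P0)/10,np.rad2deg(Ro.from_matrix(R0.T@R1).as_rotvec())],2)
E
python3 - <<'E'
from h import *
s=get_state();P0,R0=s["tool_pos"],s["orientation"]
for n in(170,45):print(n,bay(rack(),84,n),rel(P0,R0,bay(rack(),84,n),Rb()))
print(np.round(R0,3))
E
```

```text
170 [516.76311587  -0.69153504 196.53216944] [-49.87 -48.95   2.6  -19.87 -14.45  71.  ]
45 [565.5505247    1.60416101  81.46906276] [-54.51 -47.44  14.1  -19.87 -14.45  71.  ]
[[-0.965  0.264  0.   ]
 [ 0.264  0.965  0.   ]
 [ 0.     0.    -1.   ]]
```

Call:
send_rows(series="-49.9 -49 2.6 -19.9 -14.5 71 1;-49.9 -49 2.6 -19.9 -14.5 71 1;-49.9 -49 2.6 -19.9 -14.5 71 1;-49.9 -49 2.6 -19.9 -14.5 71 1;-49.9 -49 2.6 -19.9 -14.5 71 1;-49.9 -49 2.6 -19.9 -14.5 71 1;-49.9 -49 2.6 -19.9 -14.5 71 1;-49.9 -49 2.6 -19.9 -14.5 71 1;-49.9 -49 2.6 -19.9 -14.5 71 1;-49.9 -49 2.6 -19.9 -14.5 71 1;-49.9 -49 2.6 -19.9 -14.5 71 1;-49.9 -49 2.6 -19.9 -14.5 71 1;-49.9 -49 2.6 -19.9 -14.5 71 1;-49.9 -49 2.6 -19.9 -14.5 71 1;-49.9 -49 2.6 -19.9 -14.5 71 1;-49.9 -49 2.6 -19.9 -14.5 71 1;-49.9 -49 2.6 -19.9 -14.5 71 1;-49.9 -49 2.6 -19.9 -14.5 71 1;-49.9 -49 2.6 -19.9 -14.5 71 1;-49.9 -49 2.6 -19.9 -14.5 71 1")

```text
time: 3.07
tool_pos: [516.7, -0.8, 196.5]
orientation: [[-0.047, 0.919, 0.391], [0.999, 0.043, 0.018], [-0.0, 0.391, -0.92]]
force: [0.2, 1.0, 1.2]
width: 86.8
finger_force: 0.0
```

```bash
cat > at.py <<'E'
from h import *;import sys
s=get_state();P0,R0=s["tool_pos"],s["orientation"]
print(round(s["time"],2),"F",np.round(s["force"],2),"M",np.round(s["moment"],2),"w",round(s["width"],1),np.round(s["q"],2),np.abs(s["qvel"]).max().round(2))
for a in sys.argv[1:]:
    dy,n=map(float,a.split(","));print(a,rel(P0,R0,bay(rack(),dy,n),Rb()))
E
python3 at.py 84,170 84,45
```

```text
3.07 F [0.22 0.97 1.18] M [-0.08  0.54  0.01] w 86.8 [-0.91 -0.32  0.7   2.15  0.35  0.85 -0.33] 0.03
84,170 [ 0.01  0.01 -0.    0.04  0.    0.01]
84,45 [1.00e-02 0.00e+00 1.25e+01 4.00e-02 0.00e+00 1.00e-02]
```

Call:
send_rows(series="0 0 3 0 0 0 1;0 0 6 0 0 0 1;0 0 8 0 0 0 1;0 0 10 0 0 0 1;0 0 11.5 0 0 0 1;0 0 12.5 0 0 0 1;0 0 12.5 0 0 0 0;0 0 12.5 0 0 0 0;0 0 12.5 0 0 0 0;0 0 12.5 0 0 0 0;0 0 12.5 0 0 0 0;0 0 12.5 0 0 0 0;0 0 12.5 0 0 0 0;0 0 12.5 0 0 0 0")

```text
time: 4.23
tool_pos: [565.9, 1.1, 81.7]
orientation: [[-0.047, 0.919, 0.391], [0.999, 0.043, 0.018], [0.0, 0.392, -0.92]]
force: [-0.6, 0.5, 0.7]
width: 41.8
finger_force: 0.0
```

Call:
send_rows(series="0 0 0 0 0 0 0;0 0 0 0 0 0 0;0 0 0 0 0 0 0;0 0 0 0 0 0 0;0 0 0 0 0 0 0;0 0 0 0 0 0 0")

```text
time: 4.73
tool_pos: [565.8, 0.9, 81.5]
orientation: [[-0.047, 0.919, 0.391], [0.999, 0.043, 0.018], [-0.0, 0.391, -0.92]]
force: [-2.2, 0.4, 3.3]
width: 34.2
finger_force: 30.0
```

Call:
send_rows(series="0 0 -1 0 0 0 0;0 0 -2 0 0 0 0;0 0 -3 0 0 0 0;0 0 -4 0 0 0 0;0 0 -5 0 0 0 0;0 0 -5 0 0 0 0;0 0 -5 0 0 0 0;0 0 -5 0 0 0 0;0 0 -5 0 0 0 0")

```text
time: 5.48
tool_pos: [546.1, -0.1, 126.8]
orientation: [[-0.047, 0.919, 0.39], [0.999, 0.043, 0.017], [-0.001, 0.391, -0.921]]
force: [-0.3, 0.2, -2.2]
width: 33.7
finger_force: 30.0
```

```bash
python3 at.py 84,95 84,45; python3 - <<'E'
from h import *
f=[]
for i in range(6): eyes.camera("top"); f.append(get_state()["force"][:])
print(np.round(f,1))
E
```

```text
5.48 F [-0.35  0.22 -2.22] M [-0.15  0.58 -0.  ] w 33.7 [-1.05 -0.12  0.93  2.18  0.21  0.64 -0.2 ] 0.01
84,95 [ 0.08  0.03 -0.06  0.    0.06  0.  ]
84,45 [0.08 0.03 4.94 0.   0.06 0.  ]
[[ 0.4  1.1 -0.5]
 [ 0.7  0.6 -0.6]
 [-0.1  0.4 -0.9]
 [-0.7 -0.  -0.6]
 [ 0.1 -0.3 -1.6]
 [-0.3 -0.2 -0.2]]
```

Left reads about 0.9 N, so it is empty. I'll lower it back and go to the middle bay.

Call:
send_rows(series="0 0 1 0 0 0 0;0 0 2 0 0 0 0;0 0 3 0 0 0 0;0 0 3.8 0 0 0 0;0 0 4.5 0 0 0 0;0 0 5 0 0 0 0;0 0 5 0 0 0 0;0 0 5 0 0 0 0.8;0 0 5 0 0 0 0.8;0 0 5 0 0 0 0.8;0 0 5 0 0 0 0.8;0 0 5 0 0 0 0.8;0 0 5 0 0 0 0.8;0 0 5 0 0 0 0.8")

```text
time: 6.95
tool_pos: [565.8, 1.1, 81.6]
orientation: [[-0.047, 0.919, 0.391], [0.999, 0.043, 0.018], [-0.0, 0.392, -0.92]]
force: [-0.8, -0.4, -0.5]
width: 67.4
finger_force: 0.0
```

Call:
send_rows(series="0 0 -1 0 0 0 0.8;0 0 -3 0 0 0 0.8;0 0 -6 0 0 0 0.8;0 0 -8 0 0 0 0.8;-2 0 -8 0 0 0 0.8;-5 0 -8 0 0 0 0.8;-8.4 0 -8 0 0 0 0.8;-8.4 0 -8 0 0 0 0.8;-8.4 0 -5 0 0 0 0.8;-8.4 0 -2.5 0 0 0 0.8;-8.4 0 -1 0 0 0 0.8;-8.4 0 0 0 0 0 0.8;-8.4 0 0 0 0 0 0;-8.4 0 0 0 0 0 0;-8.4 0 0 0 0 0 0;-8.4 0 0 0 0 0 0;-8.4 0 0 0 0 0 0;-8.4 0 0 0 0 0 0;-8.4 0 0 0 0 0 0;-8.4 0 0 0 0 0 0")

```text
time: 8.62
tool_pos: [569.8, -82.5, 82.1]
orientation: [[-0.047, 0.919, 0.392], [0.999, 0.043, 0.02], [0.001, 0.392, -0.92]]
force: [-6.8, -0.4, 10.2]
width: 34.3
finger_force: 30.0
```

```bash
python3 at.py 0,45 84,45; python3 - <<'E'
from h import *
im=eyes.camera("scene"); cv2.imwrite("pics/s1.png",im)
cv2.imwrite("pics/s1c.png",cv2.resize(im[150:320,250:490],(720,510)))
E
```

```text
8.62 F [-6.76 -0.38 10.21] M [0.06 1.08 0.08] w 34.3 [-0.97  0.19  1.16  2.16 -0.5   0.56  0.58] 0.0
0,45 [ 0.02 -0.05  0.05  0.09 -0.08 -0.02]
84,45 [ 8.42 -0.06  0.06  0.09 -0.08 -0.02]
```

View pics/s1c.png

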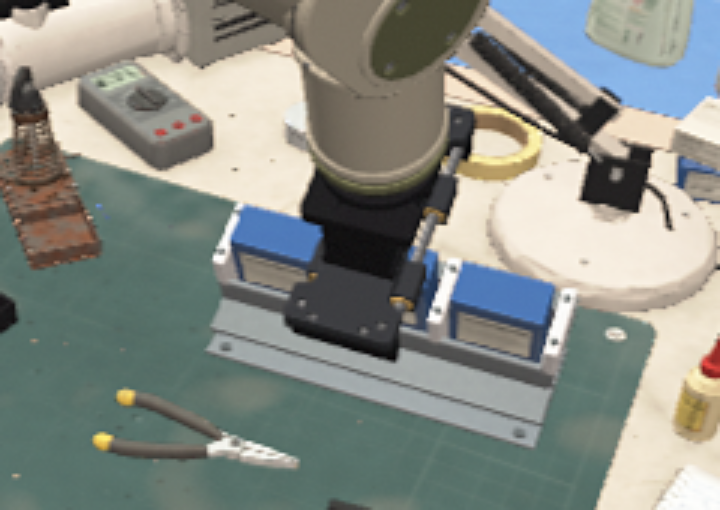

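The crop shows the left carton back in its bay at (280,245) and the gripper on the middle one. Lifting it.

Call:
send_rows(series="0 0 -1 0 0 0 0;0 0 -2 0 0 0 0;0 0 -3 0 0 0 0;0 0 -4 0 0 0 0;0 0 -5 0 0 0 0;0 0 -5 0 0 0 0;0 0 -5 0 0 0 0;0 0 -5 0 0 0 0;0 0 -5 0 0 0 0")

```text
time: 9.42
tool_pos: [549.6, -84.3, 126.6]
orientation: [[-0.046, 0.92, 0.39], [0.999, 0.043, 0.017], [-0.001, 0.39, -0.921]]
force: [0.4, 1.1, -4.4]
width: 33.6
finger_force: 30.0
```

```bash
python3 at.py 0,95 0,45; python3 - <<'E'
from h import *
f=[]
for i in range(6): eyes.camera("top"); f.append(get_state()["force"][:])
print(np.round(f,1))
E
```

```text
9.42 F [ 0.4   1.08 -4.36] M [-0.15  0.9  -0.04] w 33.6 [-1.11 -0.14  1.2   2.16  0.12  0.64  0.07] 0.01
0,95 [ 0.1   0.07 -0.07 -0.04  0.07 -0.03]
0,45 [ 0.11  0.08  4.93 -0.04  0.07 -0.03]
[[-1.   0.8 -4.5]
 [ 0.5 -0.2 -4.3]
 [ 0.5  0.6 -4.8]
 [ 0.6  0.5 -3.7]
 [ 0.8  0.3 -5.2]
 [-0.1 -0.3 -4. ]]
```

The middle carton weighs about 4.4 N (0.45 kg), so it is the full one. Next I'll carry it to the tray.

```bash
python3 - <<'E'
from h import *
s=get_state();P0,R0=s["tool_pos"],s["orientation"]
R1=Rz(-.19)@np.array([[0,1,0],[1,0,0],[0,0,-1.]])
print("A",rel(P0,R0,bay(rack(),0,180),Rb()))
for z in(200,):print(z,rel(P0,R0,np.array([452,291,z]),R1))
PA=bay(rack(),0,180);print(PA,rel(PA,Rb(),np.array([452,291,200]),R1))
E
```

```text
A [ 0.08  0.01 -8.52  0.02  0.07  0.  ]
200 [37.92 -4.55 -9.88 22.92 -2.66 13.39]
[516.8083823  -84.78234924 205.73721798] [37.84 -4.56 -1.31 22.89 -2.73 13.4 ]
```

Call:
send_rows(series="0 0 -1.5 0 0 0 0;0 0 -4 0 0 0 0;0 0 -6.5 0 0 0 0;0 0 -8.5 0 0 0 0;1.5 0 -8.5 0 0 0 0;4.5 -0.5 -8.6 2 -0.3 1 0;8 -1 -8.8 4.5 -0.5 2.5 0;11.5 -1.4 -8.9 7 -0.8 4 0;15 -1.8 -9 9 -1 5.3 0;18.5 -2.2 -9.2 11 -1.3 6.5 0;22 -2.6 -9.3 13.5 -1.5 7.8 0;25.5 -3.1 -9.4 15.5 -1.8 9 0;29 -3.5 -9.6 17.5 -2 10.3 0;32 -3.9 -9.7 19.5 -2.2 11.4 0;34.5 -4.2 -9.8 21 -2.4 12.2 0;36.5 -4.4 -9.9 22.2 -2.6 13 0;37.5 -4.5 -9.9 22.9 -2.7 13.4 0;37.9 -4.6 -9.9 22.9 -2.7 13.4 0;37.9 -4.6 -9.9 22.9 -2.7 13.4 0")

```text
time: 11.3
tool_pos: [451.5, 290.9, 199.9]
orientation: [[0.188, 0.982, 0.001], [0.982, -0.188, -0.001], [-0.001, 0.001, -1.0]]
force: [-0.4, -0.1, -5.1]
width: 33.8
finger_force: 30.0
```

```bash
python3 - <<'E'
from h import *
np.set_printoptions(precision=3,suppress=True)
s=get_state();P0,R0=s["tool_pos"],s["orientation"]
R1=Rz(-.19)@np.array([[0,1,0],[1,0,0],[0,0,-1.]])
print(s["time"],P0,s["force"],s["width"],s["q"]);print(R0)
for z in(60,50):print(z,rel(P0,R0,np.array([452,291,z]),R1))
im=eyes.camera("scene");cv2.imwrite("pics/s2c.png",cv2.resize(im[130:330,120:400],(784,560)))
E
```

```text
11.3 [451.509 290.928 199.935] [-0.356 -0.068 -5.116] 33.83948271909149 [-1.122  0.154  0.516  1.752 -0.078  1.256 -0.777]
[[ 0.188  0.982  0.001]
 [ 0.982 -0.188 -0.001]
 [-0.001  0.001 -1.   ]]
60 [ 0.03  0.03 13.99  0.07  0.04  0.03]
50 [ 0.03  0.03 14.99  0.07  0.04  0.03]
```

View pics/s2c.png

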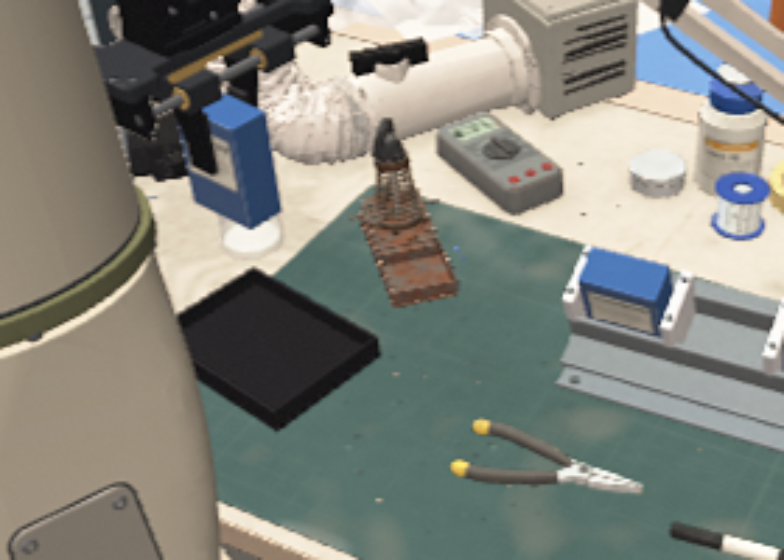

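The carton hangs upright at crop (235,160), above and behind the tray (275,345), and the left carton is seated in its bay. Lowering now.

Call:
send_rows(series="0 0 2 0 0 0 0;0 0 5 0 0 0 0;0 0 8 0 0 0 0;0 0 11 0 0 0 0;0 0 13 0 0 0 0;0 0 14 0 0 0 0;0 0 14.3 0 0 0 0;0 0 14.5 0 0 0 0;0 0 14.7 0 0 0 0;0 0 14.7 0 0 0 0;0 0 14.7 0 0 0 0")

```text
time: 12.27
tool_pos: [452.2, 291.3, 54.5]
orientation: [[0.189, 0.982, 0.002], [0.982, -0.189, 0.001], [0.002, 0.002, -1.0]]
force: [0.1, 0.8, -4.5]
width: 33.7
finger_force: 30.0
```

Call:
send_rows(series="0 0 0.1 0 0 0 0;0 0 0.2 0 0 0 0;0 0 0.2 0 0 0 0;0 0 0.2 0 0 0 0")

```text
time: 12.6
tool_pos: [451.6, 291.0, 51.5]
orientation: [[0.189, 0.982, 0.001], [0.982, -0.189, 0.0], [0.0, 0.001, -1.0]]
force: [0.4, -0.2, -5.0]
width: 34.0
finger_force: 30.0
```

Call:
send_rows(series="0 0 0.1 0 0 0 0;0 0 0.2 0 0 0 0;0 0 0.2 0 0 0 0;0 0 0.2 0 0 0 0")

```text
time: 12.93
tool_pos: [451.6, 291.0, 49.4]
orientation: [[0.189, 0.982, 0.001], [0.982, -0.189, 0.0], [0.0, 0.001, -1.0]]
force: [0.3, 0.6, -4.0]
width: 33.7
finger_force: 30.0
```

Call:
send_rows(series="0 0 0.1 0 0 0 0;0 0 0.1 0 0 0 0;0 0 0.1 0 0 0 0")

```text
time: 13.18
tool_pos: [451.6, 291.0, 49.4]
orientation: [[0.189, 0.982, 0.0], [0.982, -0.189, 0.001], [0.001, 0.0, -1.0]]
force: [-4.6, -3.5, 7.7]
width: 34.0
finger_force: 30.0
```

Call:
send_rows(series="0 0 0.1 0 0 0 0;0 0 0.1 0 0 0 0;0 0 0.1 0 0 0 0")

```text
time: 13.43
tool_pos: [451.6, 291.0, 49.3]
orientation: [[0.189, 0.982, 0.0], [0.982, -0.189, 0.001], [0.001, -0.0, -1.0]]
force: [-9.2, -6.0, 21.9]
width: 33.9
finger_force: 30.0
```

Contact on the tray floor. I'll ease off the pressure and release.

Call:
send_rows(series="0 0 -0.1 0 0 0 0;0 0 -0.1 0 0 0 0;0 0 -0.1 0 0 0 0.8;0 0 -0.1 0 0 0 0.8;0 0 -0.1 0 0 0 0.8;0 0 -0.1 0 0 0 0.8;0 0 -0.1 0 0 0 0.8;0 0 -0.1 0 0 0 0.8;0 0 -0.1 0 0 0 0.8;0 0 -0.1 0 0 0 0.8;0 0 -2 0 0 0 0.8;0 0 -5 0 0 0 0.8;0 0 -9 0 0 0 0.8;0 0 -13 0 0 0 0.8;0 0 -17 0 0 0 0.8;0 0 -20 0 0 0 0.8;0 0 -20 0 0 0 0.8;0 0 -20 0 0 0 0.8;0 0 -20 0 0 0 0.8")

```text
time: 15.02
tool_pos: [451.1, 290.8, 246.9]
orientation: [[0.189, 0.982, 0.0], [0.982, -0.189, -0.0], [-0.0, 0.0, -1.0]]
force: [-0.2, 0.7, -0.0]
width: 69.7
finger_force: 0.0
```

```bash
python3 - <<'E'
from h import *
a=eyes.camera("scene");b=eyes.camera("top")
cv2.imwrite("pics/s3.png",np.hstack([cv2.resize(a[130:330,120:440],(480,300)),cv2.resize(b[150:350,170:380],(315,300))]))
print(get_state()["time"],get_state()["force"])
E
```

```text
15.1167 [-0.18484901  0.01764355 -0.27859706]
```

View pics/s3.png

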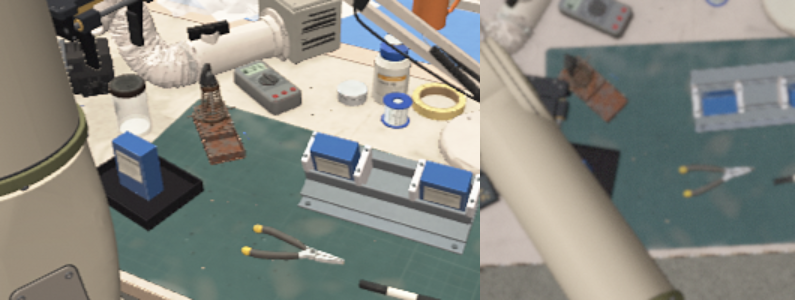

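The full carton stands upright in the tray at (137,165) in the crop. Both empty cartons are in their bays at (335,155) and (445,185), and the gripper is clear.

```bash
python3 -c "
from rig import r
print(r.sign_off())"
```

```text
the job is handed in; nothing more can be done
None
```

The full carton, from the middle bay (about 0.45 kg), stands upright and released in the tray. The left one was hefted as empty and put back, the right one was never touched, and the job was handed in at about 15 s.

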